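Seat the reed-plate carrier in the tuning jig

ROBOT

A 7-joint arm with a two-finger parallel gripper is mounted at the origin on the work surface. World frame = base frame: x ahead of the robot, y to its left, z up, the work surface at z = 0. Lengths are in m, angles in rad, forces in N, time in s.
With the tool pointing down it reaches from about 0.4 to 0.85 m from the base axis. Payload 10.4 kg.
Tool frame: the origin (TCP) lies midway between the tips of the shut fingers; the grasp point (between the pads) lies 19 mm behind it; z points along the fingers, x is the direction in which the jaws open and shut, and the axes are right-handed (so a half turn about z gives the same grasp; the last joint's range is limited). The gripper opens to 87 mm and grips with 3 to 60 N. Pads are 19 mm wide; open, the fingers measure 117 mm over their backs; the gripper's body (75 mm by 190 mm) begins 51 mm behind the grasp point.
Start: joints at [1.117, 0.332, -0.065, 1.46, 0.022, 1.35, -0.088], TCP at [0.261, -0.568, 0.223] pointing down, gripper open.
Joint ranges: [-2.6, 2.6], [-0.5, 2.12], [-1.47, 1.34], [0.16, 2.42], [-1.27, 4.41], [0.06, 2.06], [-2.6, 2.6]. Speed limits (rad/s): [2.22, 2.22, 2.79, 2.79, 3.14, 3.14, 3.14].

INTERFACE

Orientations are given as a unit quaternion [x, y, z, w].
In Python, from bench import r gives the robot as it stands. The module is installed in compiled form; this text tells all that it offers.
- The arm moves only by the tool play_rows, never from a script. Its argument "commands" is a list of rows, each a list of 7 numbers: the shift along the world's x, y, z in cm, then the turn, a rotation vector about the world's x, y, z in rad, then the finger opening in cm, from 0 to 8.7. A call has 1 to 20 rows; each row shifts and turns the commanded pose from where the row before left it; what a row does not reach is not made up. A row lasts 1/8 s, in which the tool goes at most 62.5 mm and 10.7 degrees, less where a joint would pass 70% of its speed; a pose out of reach is approached as far as the arm can. A call is refused whole if a number of a shift passes 6.25 or a number of a turn 0.188, either way. A call with a gripper value outside its range is refused whole. The fingers move at their own pace and stop on an object; "grip_force" is the grip in N (left out, the last holds). Time passes only in rows, so rows that do not move let the fingers close. It gives the time, the measured TCP pose, the force and the opening at its end, in the units of the state.
- r.read_state(): the state, without advancing time (a new reading comes with each control period).
- r.camera(name): name is "scene" or "top" or "wrist"; returns a dict with "img" (480x640x3 uint8, red, green, blue), "K" (3x3 intrinsics, pixels), "camera_from_world" (4x4, takes a point from world to camera coordinates). Camera axes: x right, y down, z forward; pixel columns grow to the right and rows downward; lengths in m; the calibration is good to about 2 mm. A picture is of the moment at which its call begins. There is no depth.
- r.close_job(): hands the job in, once; it reports no verdict.
The state is a dict: "time": time; "joint_positions": joint angles; "joint_vel": joint speeds; "joint_torque": joint torques, N m; "ee_pos": TCP position; "eef_rot": TCP orientation; "ft_force": force on the tool from outside, world axes, zero at the start; "torque": the same for the moment, N m; "width": finger opening in m.
Only numpy, scipy, OpenCV 4.12 (cv2) and the standard library are available. Lean on these libraries where they do the work, as an engineer would, in place of code of your own. Each camera call takes 0.05 s, during which the arm holds its last target. There are 200 camera calls.

TASK

Pick up the wooden reed-plate carrier by its grip bar and, with both levers still open, slide it brass end first along the jig's two guides until it meets the sprung rubber seal. Then swing both red-tipped levers in until their noses bear on the carrier's rear edge and hold it with the seal pressed in about 2.5 mm, some 10 N; never press the seal more than 5 mm (20 N) or force a lever, leave the other things where they lie, and let go.

Things in the scene. Friction and masses are not known exactly. Their poses are not given: they have to be found in the camera images.
- carrier_grip (a point): Centre of the dark grip bar of the loose wooden reed-plate carrier (about 150 g): a board 90 (x) x 64 (y) x 6 mm, flat on the worktop. Bar 12 (x) x 40 (y) mm, rising 30 mm above the board; this point is 21 mm above the board's underside, 15 below the bar's top, 30 from the rear edge, 60 from the front edge. x points to the front (brass) end, which enters the jig first.
- jig: Fixed steel jig, base plate 6 mm thick, x -18 to 142, y -75 to 75 mm. Origin on the worktop midway between the two lever pivots; x is the direction the board slides in, z up; left is +y. Two guides carry the board towards a sprung seal at the far end; two levers stand at the mouth.
- guide_mouth (a point): Point midway between the two guides where their straight part begins, on jig x = 20 mm, at ledge height 14 mm. Two facing channels run from here to jig x = 90 mm, with flared mouths from x = 8. The board rests on their ledges; side walls at y = +-33.5 mm (1.5 mm play each side); lips over the board's edges from 23 to 27 mm above the worktop, inner edges at y = +-28.5.
- seal_home (a point): Point fixed on the jig, jig x = 85 mm, 19 mm above the worktop, about where the sprung rubber-faced seal (44 mm wide, 9 to 29 mm above the worktop) waits for the board. The seal's face at rest really lies anywhere from jig x = 78 to 92 mm, different each time, and must be found by feel. It yields 10 mm at most, springs back when let go; 4 N per mm, no preload, so 2.5 mm is 10 N.
- left_lever (a joint): left lever's angle q, rad; pivot at jig x 0, y +57 mm. 0 = open, handle splayed out, nose clear of the board's path; grows as the handle swings in; 1.2 = handle straight back along jig -x; stop 1.5; starts 0 to 0.15. From the pivot the red tip is at jig (-70 cos(1.2-q), +70 sin(1.2-q)) mm. Stiff: about 5 N at the tip moves it, it stays where left; once bearing, each mm of seal adds about 1.7 N.
- right_lever (a joint): right lever's angle q, rad; pivot at jig x 0, y -57 mm. 0 = open, handle splayed out, nose clear of the board's path; grows as the handle swings in; 1.2 = handle straight back along jig -x; stop 1.5; starts 0 to 0.15. From the pivot the red tip is at jig (-70 cos(1.2-q), -70 sin(1.2-q)) mm. Stiff: about 5 N at the tip moves it, it stays where left; once bearing, each mm of seal adds about 1.7 N.
- left_lever_tip (a point): on the axis of the left lever's red tip, an upright red post 14 mm in diameter reaching from 13 to 51 mm above the worktop; this point is at 43 mm. The steel handle bar beside it lies between 13 and 21 mm.
- right_lever_tip (a point): the same for the right lever's red post.
- left_lever_nose (a point): centre of the brass nose of the left lever, an upright roller-like end 8 mm in diameter, from 13 to 24 mm above the worktop; it pushes the board's rear edge near its left corner. From its pivot it is at jig (-32 sin(1.2-q), -32 cos(1.2-q)) mm, q being the lever's angle.
- right_lever_nose (a point): the same for the right lever: from its pivot at jig (-32 sin(1.2-q), +32 cos(1.2-q)) mm.
- cover_a_mid (a point): centre of a loose nickel-silver harmonica cover plate, 26 x 100 x 9 mm, lying flat; bystander.
- cover_b_mid (a point): centre of the second cover plate, same size; bystander.
- pitch_pipe_mid (a point): centre of a round brass pitch pipe, 64 mm across, 13 mm high, lying flat; bystander.
- fork_mid (a point): middle of a steel tuning fork lying flat, about 130 mm long along its x, 26 mm wide, 8 mm high; bystander.
Not all that is in view belongs to the job. There is more than one size of the part that bears carrier_grip; the job needs the smaller.

How it is judged:
On the way:
1. the carrier is slid well into both guides (grip bar past 12 mm inside the line of the pivots) while both levers are still open (y of carrier_grip in the frame of jig between -0.004 and 0.004 m and z of carrier_grip in the frame of jig between 0.031 and 0.04 m and angle between the x axis of carrier_grip and the x axis of jig, either way round below 0.07 rad and x of carrier_grip in the frame of jig above 0.012 m and value of joint each of left_lever, right_lever below 0.4 rad), for 0.1 s.
At the end, for the whole second after the job is handed in: the carrier sits in both guides (within 4 mm sideways of the jig's centre line, 0.07 rad in line with it), the seal is held pressed with 5 to 15 N (about 1.2 to 3.8 mm) and the levers are at rest, and both lever noses are behind the carrier's rear edge within 4 mm of bearing on it (y of carrier_grip in the frame of jig between -0.004 and 0.004 m and z of carrier_grip in the frame of jig between 0.031 and 0.04 m and angle between the x axis of carrier_grip and the x axis of jig, either way round below 0.07 rad and contact force between seal_c0 and anything else between 5 and 15 N and x of left_lever_nose in the frame of carrier_grip between -0.038 and -0.03 m and x of right_lever_nose in the frame of carrier_grip between -0.038 and -0.03 m and y of left_lever_nose in the frame of carrier_grip below 0.035 m and y of right_lever_nose in the frame of carrier_grip above -0.035 m and velocity of joint each of left_lever, right_lever below 0.05 rad/s); the robot touches nothing.
It fails at once if the seal is pressed with more than 20 N (5 mm) (contact force between seal_c0 and anything else above 20 N).
It fails at once if the fingers press on the jig or its levers with more than 25 N (contact force between the fingers and jig above 25 N).
It fails at once if a cover plate, the pitch pipe or the tuning fork is moved more than 25 mm (distance of any of cover_a_mid, cover_b_mid, pitch_pipe_mid, fork_mid from where it was at the start of the episode above 0.025 m).
It also fails if it takes over 70 s, if anything falls off the work surface, if the arm or the gripper's body presses on something with over 40 N, if the wrist force passes 120 N, or if a joint passes its speed limit or range.

## Working session

There is one attempt and no reset: what is moved stays moved. The work goes in short steps, Python scripts to look and compute and a tool call to move; the robot and the scene stay as the last step left them, time stands still between calls to the robot, and variables do not carry over. Pictures are saved under pics/ and viewed, about 8 in all and at most 12, crops included, and the job is handed in when it is done.

Besides the shell and the picture viewer there is one more tool, called as name(argument=value, ...) on one line, values as JSON. play_rows: Moves the arm, as the interface text tells. Its arguments: {"type":"object","properties":{"commands":{"type":"array","items":{"type":"array","items":{"type":"number"}}},"grip_force":{"type":"number"}},"required":["commands"]}

```bash
mkdir -p pics; cat > h.py <<'E'
import numpy as np, cv2
from bench import r
def cam(n):
    c=r.camera(n); return c["img"],np.array(c["K"]),np.array(c["camera_from_world"])
def ray(K,T,u,v,z):
    d=T[:3,:3].T@np.linalg.solve(K,[u,v,1.]); o=-T[:3,:3].T@T[:3,3]
    return o+d*(z-o[2])/d[2]
def proj(K,T,p):
    q=K@(T[:3,:3]@np.array(p)+T[:3,3]); return q[:2]/q[2]
def save(n,im): cv2.imwrite("pics/"+n,cv2.cvtColor(im,cv2.COLOR_RGB2BGR))
E
python3 - <<'E'
from h import *
for n in ("top","scene"):
    im,K,T=cam(n); save(n+"0.png",im); np.savez(n+"0.npz",im=im,K=K,T=T); print(n,K.tolist(),(-T[:3,:3].T@T[:3,3]).round(3))
s=r.read_state(); print(s)
E
```

```text
top [[594.4049687152766, 0.0, 311.8185021662886], [0.0, 594.4049687152766, 248.77948924157403], [0.0, 0.0, 1.0]] [ 0.369 -0.029  1.34 ]
scene [[480.12855171292097, 0.0, 319.4424195547869], [0.0, 480.12855171292097, 245.7149525582855], [0.0, 0.0, 1.0]] [ 1.161 -0.097  1.003]
{'time': 0.1, 'joint_positions': array([ 1.11737383,  0.33282582, -0.06471967,  1.46084522,  0.02161688,
        1.34991765, -0.08850058]), 'joint_vel': array([ 0.00068327, -0.00152365, -0.00067108, -0.00291389,  0.00087149,
       -0.00131381,  0.00134034]), 'joint_torque': array([ 2.33633000e-03, -6.24543858e+01,  2.52267782e-02, -3.90715456e+01,
       -6.13168348e-02,  3.66187992e-02,  7.62075706e-05]), 'ee_pos': array([ 0.26086779, -0.5675713 ,  0.22182864]), 'eef_rot': array([ 8.41918833e-01, -5.39603796e-01, -5.64938252e-04, -3.21259301e-04]), 'ft_force': array([ 0.75864466, -0.12213623,  0.70393271]), 'torque': array([0.00902821, 0.03842457, 0.01169851]), 'width': 0.08699046955871886}
```

View pics/top0.png

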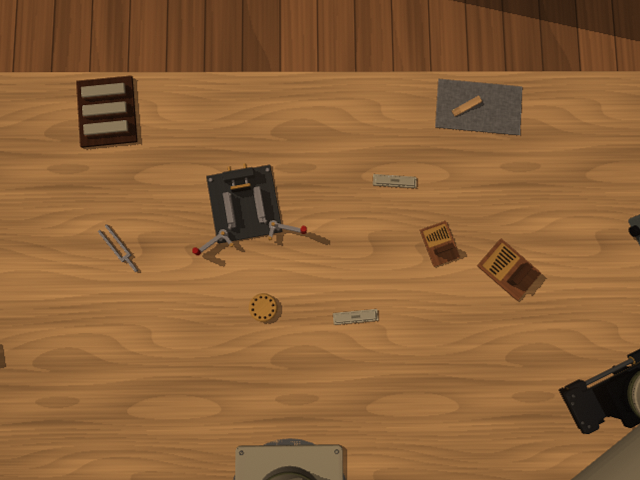

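View pics/scene0.png

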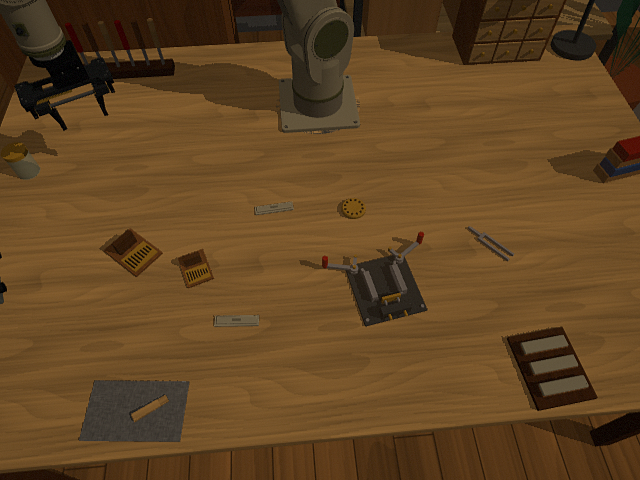

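The top view shows the small carrier at about (440,245) with its brass end up, the large one at (511,270), the jig at (245,203) and the red tips at (196,251) and (304,229). The arm's path from the right passes the larger carrier. Next I'll measure the jig plate, red tips and carrier.

```bash
python3 - <<'E'
from h import *
d=np.load("top0.npz"); im,K,T=d["im"],d["K"],d["T"]
hsv=cv2.cvtColor(im,cv2.COLOR_RGB2HSV)
red=(((hsv[...,0]<5)|(hsv[...,0]>174))&(hsv[...,1]>190)&(hsv[...,2]>90)).astype(np.uint8)
n,l,st,c=cv2.connectedComponentsWithStats(red)
for i in range(1,n):
    if st[i,4]>8: print("red",c[i].round(1),st[i,4],ray(K,T,*c[i],.045).round(4))
dark=((hsv[...,1]<90)&(hsv[...,2]<75)).astype(np.uint8); m=np.zeros_like(dark); m[155:250,200:290]=dark[155:250,200:290]
m=cv2.morphologyEx(m,cv2.MORPH_CLOSE,np.ones((9,9)))
m=cv2.morphologyEx(m,cv2.MORPH_OPEN,np.ones((9,9)))
cn=max(cv2.findContours(m,0,2)[0],key=cv2.contourArea)
b=cv2.boxPoints(cv2.minAreaRect(cn)); P=np.array([ray(K,T,*p,.006) for p in b]); print("plate",b.round(1).tolist(),P.round(4).tolist(),np.linalg.norm(np.diff(P,axis=0),axis=1))
print(ray(K,T,440,245,.006),ray(K,T,444,251,.036))
z=cv2.resize(im[150:280,185:325],None,fx=4,fy=4,interpolation=2); z2=cv2.resize(im[215:280,410:470],None,fx=4,fy=4,interpolation=2)
o=np.zeros((520,800,3),np.uint8); o[:520,:560]=z; o[:260,560:]=z2
save("z0.png",cv2.convertScaleAbs(o,alpha=1.6,beta=10))
E
```

```text
red [303.1 228.6] 25 [ 0.587  -0.0325  0.045 ]
red [194.8 250. ] 23 [0.5406 0.2048 0.045 ]
plate [[206.1999969482422, 175.0], [270.20001220703125, 164.3000030517578], [281.5, 231.8000030517578], [217.39999389648438, 242.39999389648438]] [[0.7193, 0.1891, 0.006], [0.7441, 0.0423, 0.006], [0.5865, 0.0165, 0.006], [0.5627, 0.1613, 0.006]] [0.14890985 0.15972583 0.14669396]
[ 0.55421421 -0.34375561  0.006     ] [ 0.53654182 -0.34509261  0.036     ]
```

View pics/z0.png

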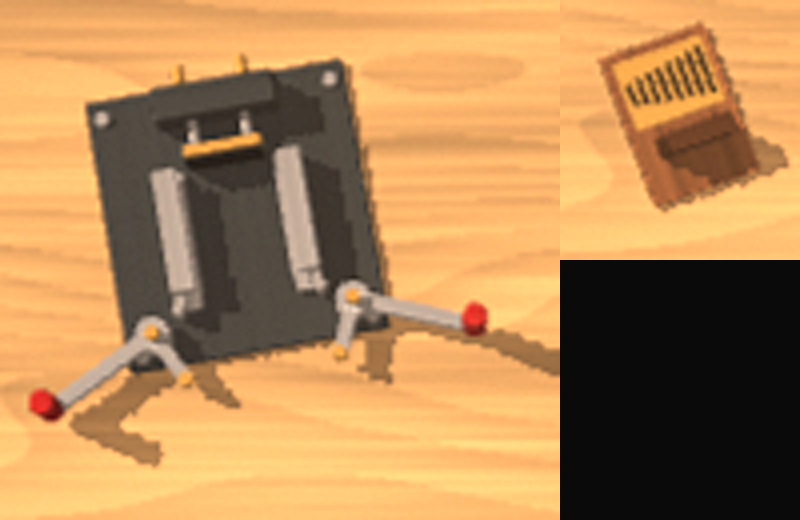

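The crop shows the jig plate corners, the levers with red tips and brass noses, and the small carrier's corners. The jig origin comes out at about (0.592, 0.092) with yaw 0.167. Pivot-to-tip distances of 70.4 and 69.8 mm agree with the given 70. The carrier grip is at about (0.5415, -0.348) with yaw 0.34. Next I'll move above it.

play_rows(commands=[[2.8,2.2,0,0,0,0.148,8.7],[2.8,2.2,0,0,0,0.148,8.7],[2.8,2.2,0,0,0,0.148,8.7],[2.8,2.2,0,0,0,0.148,8.7],[2.8,2.2,0,0,0,0.148,8.7],[2.8,2.2,-0.8,0,0,0.148,8.7],[2.8,2.2,-0.8,0,0,0.148,8.7],[2.8,2.2,-0.8,0,0,0.148,8.7],[2.8,2.2,-0.8,0,0,0.148,6],[2.8,2.2,-0.8,0,0,0.148,5],[0,0,0,0,0,0,5],[0,0,0,0,0,0,5]])

```text
time: 1.6
ee_pos: [0.5404, -0.3485, 0.1822]
eef_rot: [0.986, 0.168, -0.0, -0.0]
ft_force: [-0.1, -1.5, -0.5]
width: 0.0556
```

```bash
python3 - <<'E'
from h import *
im,K,T=cam("wrist"); save("w1.png",im); np.savez("w1.npz",im=im,K=K,T=T)
s=r.read_state(); print(s["ee_pos"],s["eef_rot"],s["ft_force"],s["width"],s["joint_positions"].round(2))
print((-T[:3,:3].T@T[:3,3]).round(3)); print("pred grip top",proj(K,T,[.5415,-.348,.036]))
E
```

```text
[ 0.54013044 -0.34905195  0.18247723] [ 9.85807572e-01  1.67878791e-01 -3.38211557e-04  1.67432587e-04] [ 0.11653759 -0.56560681  1.37844614] 0.05324402282890221 [ 0.82  0.43 -0.42  1.44  0.18  1.31  0.72]
[ 0.517 -0.281  0.345]
pred grip top [325.43177858 223.39449065]
```

View pics/w1.png

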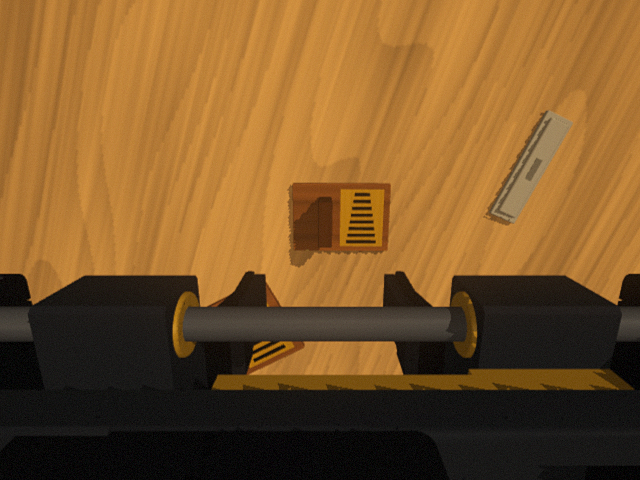

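The wrist view shows the bar top at columns 317-331 and rows 197-247, centred near (324,222). I predicted (325,223), so they agree within about 1 mm. The board is in line with the jaws. Next I'll lower so the grasp point is at bar z≈21–23 mm, which puts the TCP at about z 11 mm (the board top is at 6).

```bash
python3 - <<'E'
from h import *
d=np.load("w1.npz"); K,T=d["K"],d["T"]
print(ray(K,T,324,222,.036), [ray(K,T,*p,.006).round(4) for p in [(389,184),(387,252),(290.5,184)]])
hsv=cv2.cvtColor(d["im"],cv2.COLOR_RGB2HSV)
E
```

```text
[ 0.5399386  -0.34725298  0.036     ] [array([ 0.5863, -0.3005,  0.006 ]), array([ 0.6089, -0.3614,  0.006 ]), array([ 0.5015, -0.3303,  0.006 ])]
```

play_rows(commands=[[0.1,0.05,-2.5,0,0,0,5],[0,0,-2.5,0,0,0,5],[0,0,-2.5,0,0,0,5],[0,0,-2.5,0,0,0,5],[0,0,-2,0,0,0,5],[0,0,-2,0,0,0,5],[0,0,-1.5,0,0,0,5],[0,0,-1.2,0,0,0,5],[0,0,0,0,0,0,5],[0,0,0,0,0,0,5]])

```text
time: 2.9
ee_pos: [0.5425, -0.3476, 0.0162]
eef_rot: [0.986, 0.169, 0.0, 0.0]
ft_force: [0.0, 0.2, 0.4]
width: 0.0499
```

play_rows(commands=[[0,0,-0.5,0,0,0,5],[0,0,0,0,0,0,3],[0,0,0,0,0,0,1.5],[0,0,0,0,0,0,0.5],[0,0,0,0,0,0,0.5],[0,0,0,0,0,0,0.5],[0,0,0,0,0,0,0.5],[0,0,0,0,0,0,0.5]], grip_force=30)

```text
time: 3.9
ee_pos: [0.5419, -0.3475, 0.0106]
eef_rot: [0.986, 0.169, -0.0, 0.0]
ft_force: [-1.2, 0.1, 1.5]
width: 0.0117
```

play_rows(commands=[[0,0,2,0,0,0,0.5],[0,0,3.5,0,0,0,0.5],[0,1,4,0,0,0,0.5],[-0.2,3,0.5,0,0,-0.017,0.5],[-0.2,4.2,0,0,0,-0.017,0.5],[-0.2,4.5,0,0,0,-0.017,0.5],[-0.2,4.5,0,0,0,-0.017,0.5],[-0.3,4.5,0,0,0,-0.017,0.5],[-0.3,4.5,0,0,0,-0.017,0.5],[-0.3,4.5,0,0,0,-0.017,0.5],[-0.3,4.5,0,0,0,-0.017,0.5],[-0.2,4,0,0,0,-0.017,0.5],[-0.2,2.5,0,0,0,-0.017,0.5],[0,1,0,0,0,0,0.5],[0,0,-3,0,0,0,0.5],[0,0,-2.5,0,0,0,0.5],[0,0,0,0,0,0,0.5],[0,0,0,0,0,0,0.5]])

```text
time: 6.15
ee_pos: [0.5188, 0.0792, 0.0568]
eef_rot: [0.996, 0.085, 0.001, 0.0]
ft_force: [0.3, 0.8, -1.1]
width: 0.0121
```

```bash
python3 - <<'E'
from h import *
for n in ("top","wrist"):
    im,K,T=cam(n); np.savez(n+"2.npz",im=im,K=K,T=T)
    if n=="wrist": w=im
    else: t=im
o=np.zeros((480,640,3),np.uint8); save("w2.png",w)
s=r.read_state(); print(s["ee_pos"],s["eef_rot"],s["ft_force"],s["width"])
save("t2.png",cv2.convertScaleAbs(cv2.resize(t[150:300,180:340],None,fx=4,fy=4,interpolation=2),alpha=1.5))
E
```

```text
[0.51893757 0.07943651 0.05689709] [9.96405149e-01 8.47097339e-02 1.01721197e-03 6.71798363e-05] [-1.36495227  0.02403402 -0.49016693] 0.011516493716723745
```

View pics/w2.png

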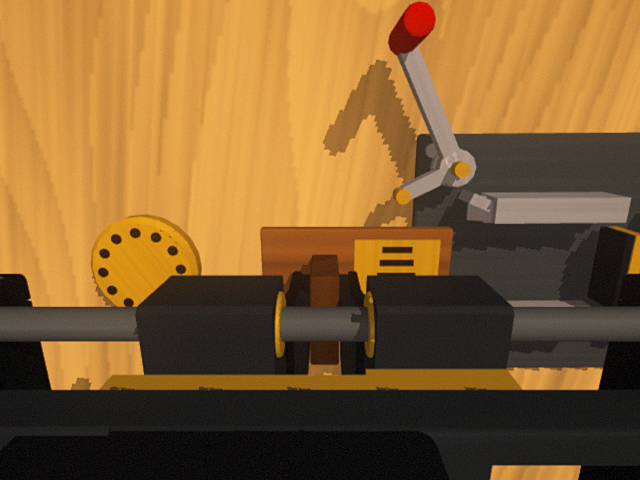

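The wrist view shows the board's left edge on row about 227 (262 to 453) and the jig plate's left edge on row about 134 (417 to 640). The guide lip lies on rows 193 to 222, and the left tip top is at (420,17). Next I'll compare the board edge with the plate edge laterally.

```bash
python3 - <<'E'
from h import *
d=np.load("wrist2.npz"); im,K,T=d["im"],d["K"],d["T"]
g=cv2.cvtColor(im,cv2.COLOR_RGB2GRAY).astype(float)
def edge(c,a,b): # strongest row gradient
    col=g[a:b,c-1:c+2].mean(1); k=np.abs(np.diff(col)); i=k.argmax(); return a+i+.5
o=np.array([.592,.092,0]); a=.167; R=np.array([[np.cos(a),np.sin(a),0],[-np.sin(a),np.cos(a),0],[0,0,1]])
for name,cols,(lo,hi),z in [("plate",range(500,640,30),(125,142),.006),("board",range(270,450,25),(218,236),.0522),("lip outer",range(510,625,20),(185,200),.027),("lip in",range(510,625,20),(205,230),.027)]:
    P=np.array([R@(ray(K,T,c,edge(c,lo,hi)+.5,z)-o) for c in cols]); f=np.polyfit(P[:,0],P[:,1],1)
    print(name,(P[:,:2]*1e3).round(1).tolist(),"slope",f[0].round(4))
for n,p,z in [("rear corner",(262,227),.0522),("front",(453,228),.0522),("plate corner",(417,134),.006),("tip",(420,18),.051),("lip start",(497,222),.027),("lip end",(629,222),.027),("pivot",(461,170),.024)]:
    print(n,((R@(ray(K,T,*p,z)-o))*1e3).round(1))
s=r.read_state(); print((R@(s["ee_pos"]-o)*1e3).round(1))
E
```

```text
plate [[23.8, 73.1], [40.5, 73.7], [57.2, 73.7], [73.9, 73.8], [90.6, 73.8]] slope 0.009
board [[-99.2, 30.8], [-87.5, 30.8], [-75.9, 30.9], [-64.3, 30.9], [-52.7, 30.9], [-41.0, 30.9], [-29.3, 30.0], [-17.7, 31.0]] slope -0.0029
lip outer [[23.2, 43.2], [33.6, 43.8], [44.0, 43.8], [54.5, 43.8], [65.0, 43.9], [75.5, 43.4]] slope 0.0022
lip in [[25.4, 26.6], [36.1, 26.6], [46.8, 26.7], [57.4, 27.2], [68.1, 27.3], [79.4, 24.5]] slope -0.0218
rear corner [-102.9   30.8   52.2]
front [-14.   30.5  52.2]
plate corner [-22.4  73.    6. ]
tip [-35.2 118.1  51. ]
lip start [18.3 27.7 27. ]
lip end [88.9 27.8 27. ]
pivot [-2.5 54.8 24. ]
[-74.1  -0.2  56.9]
```

View pics/t2.png

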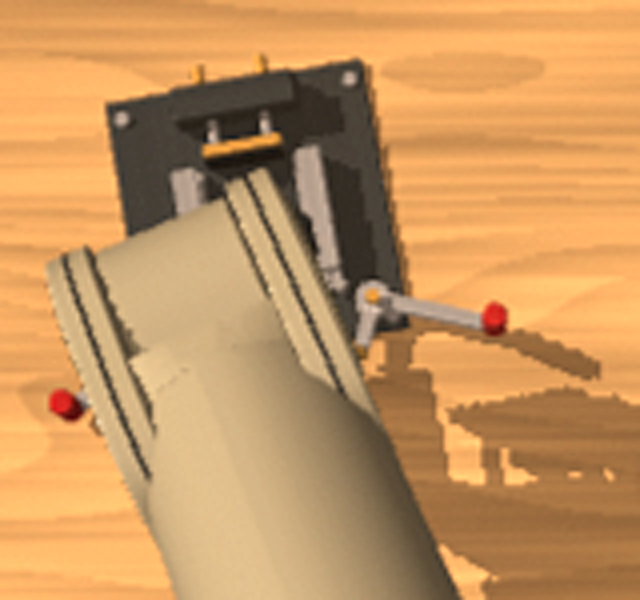

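The board and plate read the same lateral offset (−1.1 and −1.2 mm), so they are aligned. Next I'll lower to board underside at about 15.3 mm and slide part way in.

play_rows(commands=[[0,0,-1.5,0,0,0,0.5],[0,0,-1.2,0,0,0,0.5],[0,0,-0.36,0,0,0,0.5],[0,0,0,0,0,0,0.5],[0.6,0.1,0,0,0,0,0.5],[0.6,0.1,0,0,0,0,0.5],[0.6,0.1,0,0,0,0,0.5],[0.6,0.1,0,0,0,0,0.5],[0.5,0.08,0,0,0,0,0.5],[0,0,0,0,0,0,0.5]])

```text
time: 7.5
ee_pos: [0.5473, 0.0845, 0.0249]
eef_rot: [0.996, 0.085, 0.0, -0.0]
ft_force: [-0.1, 0.6, -1.0]
width: 0.0119
```

play_rows(commands=[[0,0,0.1,0,0,0,0.5],[0.4,0.067,0,0,0,0,0.5],[0.4,0.067,0,0,0,0,0.5],[0.4,0.067,0,0,0,0,0.5],[0.4,0.067,0,0,0,0,0.5],[0,0,0,0,0,0,0.5]])

```text
time: 8.25
ee_pos: [0.5633, 0.0872, 0.0259]
eef_rot: [0.996, 0.085, 0.0, -0.0]
ft_force: [-0.4, 0.2, -2.0]
width: 0.0114
```

play_rows(commands=[[0.5,0.084,0,0,0,0,0.5],[0.5,0.084,0,0,0,0,0.5],[0.5,0.084,0,0,0,0,0.5],[0.5,0.084,0,0,0,0,0.5],[0.5,0.084,0,0,0,0,0.5],[0.5,0.084,0,0,0,0,0.5],[0.5,0.084,0,0,0,0,0.5],[0,0,0,0,0,0,0.5]])

```text
time: 9.25
ee_pos: [0.5983, 0.0931, 0.0259]
eef_rot: [0.996, 0.085, 0.0, -0.0]
ft_force: [0.5, -1.0, -1.9]
width: 0.0118
```

```bash
cat > st.py <<'E'
from h import *
s=r.read_state(); o=np.array([.592,.092,0]); a=.167; R=np.array([[np.cos(a),np.sin(a),0],[-np.sin(a),np.cos(a),0],[0,0,1]])
print(s["time"],"jig mm",(R@(s["ee_pos"]-o)*1e3).round(2),"F jig",(R@s["ft_force"]).round(2),"w",s["width"],"yaw",2*np.arctan2(s["eef_rot"][1],s["eef_rot"][0]))
E
python3 st.py
```

```text
9.25 jig mm [ 6.41  0.   25.94] F jig [ 0.29 -1.05 -1.94] w 0.011780932446079426 yaw 0.16995855302413448
```

play_rows(commands=[[0.3,0.05,0,0,0,0,0.5],[0.3,0.05,0,0,0,0,0.5],[0.2,0.034,0,0,0,0,0.5],[0,0,0,0,0,0,0.5],[0,0,0,0,0,0,0.5]])

```text
time: 9.88
ee_pos: [0.606, 0.0943, 0.026]
eef_rot: [0.996, 0.085, -0.0, 0.0]
ft_force: [-0.2, 0.5, -1.1]
width: 0.0118
```

play_rows(commands=[[0.1,0.017,0,0,0,0,0.5],[0.1,0.017,0,0,0,0,0.5],[0,0,0,0,0,0,0.5]])

```text
time: 10.25
ee_pos: [0.6081, 0.0946, 0.026]
eef_rot: [0.996, 0.085, 0.0, -0.0]
ft_force: [-0.2, 0.4, -1.8]
width: 0.0118
```

play_rows(commands=[[0.1,0.017,0,0,0,0,0.5],[0.1,0.017,0,0,0,0,0.5],[0,0,0,0,0,0,0.5]])

```text
time: 10.62
ee_pos: [0.6101, 0.095, 0.026]
eef_rot: [0.996, 0.085, 0.0, -0.0]
ft_force: [-0.1, 0.7, -1.4]
width: 0.0116
```

Grip is at jig x≈18.3 with no contact yet. I'll keep stepping 2 mm at a time.

play_rows(commands=[[0.1,0.017,0,0,0,0,0.5],[0.1,0.017,0,0,0,0,0.5],[0,0,0,0,0,0,0.5]])

```text
time: 11.0
ee_pos: [0.6121, 0.0953, 0.026]
eef_rot: [0.996, 0.085, 0.0, -0.0]
ft_force: [-0.1, 0.6, -1.8]
width: 0.0119
```

play_rows(commands=[[0.1,0.017,0,0,0,0,0.5],[0,0,0,0,0,0,0.5]])

```text
time: 11.25
ee_pos: [0.6131, 0.0955, 0.026]
eef_rot: [0.996, 0.085, 0.0, -0.0]
ft_force: [0.5, -0.3, -1.1]
width: 0.0117
```

play_rows(commands=[[0.1,0.017,0,0,0,0,0.5],[0.1,0.017,0,0,0,0,0.5],[0,0,0,0,0,0,0.5]])

```text
time: 11.62
ee_pos: [0.6151, 0.0958, 0.026]
eef_rot: [0.996, 0.085, 0.0, -0.0]
ft_force: [0.1, 0.5, -1.1]
width: 0.0122
```

play_rows(commands=[[0.1,0.017,0,0,0,0,0.5],[0.1,0.017,0,0,0,0,0.5],[0,0,0,0,0,0,0.5]])

```text
time: 12.0
ee_pos: [0.6171, 0.0962, 0.026]
eef_rot: [0.996, 0.085, 0.0, -0.0]
ft_force: [-0.4, 0.4, -1.6]
width: 0.0119
```

play_rows(commands=[[0.1,0.017,0,0,0,0,0.5],[0.1,0.017,0,0,0,0,0.5],[0,0,0,0,0,0,0.5]])

```text
time: 12.38
ee_pos: [0.619, 0.0965, 0.0259]
eef_rot: [0.996, 0.085, -0.0, -0.0]
ft_force: [-0.4, 0.2, -1.0]
width: 0.0122
```

play_rows(commands=[[0.1,0.017,0,0,0,0,0.5],[0.1,0.017,0,0,0,0,0.5],[0,0,0,0,0,0,0.5]])

```text
time: 12.75
ee_pos: [0.6203, 0.0966, 0.0256]
eef_rot: [0.996, 0.085, -0.001, 0.0]
ft_force: [-5.3, -1.1, 0.6]
width: 0.0119
```

```bash
python3 st.py
```

```text
12.75 jig mm [28.63 -0.12 25.63] F jig [-5.43 -0.24  0.62] w 0.011899977749953675 yaw 0.17003969598958732
```

play_rows(commands=[[0,0,0,0,0,0,0.5],[0,0,0,0,0,0,0.5]])

```text
time: 13.0
ee_pos: [0.6203, 0.0966, 0.0257]
eef_rot: [0.996, 0.085, -0.001, 0.0]
ft_force: [-5.4, -2.2, 0.1]
width: 0.012
```

play_rows(commands=[[0.1,0.017,0,0,0,0,0.5],[0,0,0,0,0,0,0.5],[0,0,0,0,0,0,0.5]])

```text
time: 13.38
ee_pos: [0.6208, 0.0968, 0.0256]
eef_rot: [0.996, 0.085, -0.001, 0.0]
ft_force: [-7.7, -1.9, 1.7]
width: 0.0121
```

```bash
python3 st.py
```

```text
13.375 jig mm [29.22 -0.08 25.57] F jig [-7.88 -0.63  1.69] w 0.01211730242301329 yaw 0.17018303639753388
```

Seal contact is at TCP jig x≈27.3 and the readings fit 4 N/mm. Next I'll back off to light contact, release, rise to z≈0.10 and take a reference picture for measuring the board's later shift.

play_rows(commands=[[-0.1,-0.017,0,0,0,0,0.5],[-0.1,-0.017,-0.05,0,0,0,0.5],[0,0,-0.05,0,0,0,0.5],[0,0,0,0,0,0,0.5]])

```text
time: 13.88
ee_pos: [0.62, 0.0967, 0.0249]
eef_rot: [0.996, 0.085, -0.0, -0.0]
ft_force: [-3.5, -1.5, 0.4]
width: 0.0117
```

play_rows(commands=[[0,0,0,0,0,0,2],[0,0,0,0,0,0,3.5],[0,0,0,0,0,0,4.5],[0,0,0,0,0,0,4.5],[0,0,1,0,0,0,4.5],[0,0,2,0,0,0,4.5],[0,0,2,0,0,0,4.5],[0,0,2,0,0,0,4.5],[0,0,0.5,0,0,0,4.5],[0,0,0,0,0,0,4.5],[0,0,0,0,0,0,4.5],[0,0,0,0,0,0,4.5]])

```text
time: 15.38
ee_pos: [0.6196, 0.0966, 0.0992]
eef_rot: [0.996, 0.085, -0.001, -0.0]
ft_force: [0.4, 0.0, 0.1]
width: 0.0448
```

```bash
python3 - <<'E'
from h import *
im,K,T=cam("wrist"); np.savez("ref.npz",im=im,K=K,T=T); save("w3.png",im)
t,K,T=cam("top"); np.savez("reft.npz",im=t,K=K,T=T)
exec(open("st.py").read())
E
```

```text
15.475 jig mm [ 2.818e+01 -3.000e-02  9.950e+01] F jig [ 0.05  0.04 -0.32] w 0.04502260877577679 yaw 0.1700374248693105
```

View pics/w3.png

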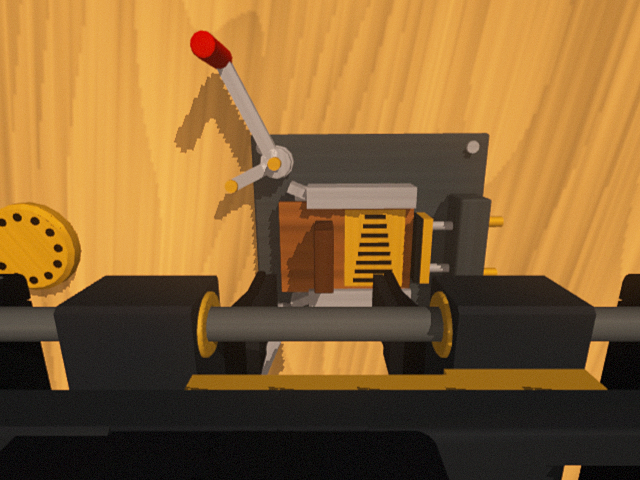

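The carrier is seated in both guides and touching the seal, with its rear edge at column 279 and the seal at about 420. Both levers are still open; the left tip top is at (204,44). Next I'll compute the rear edge relative to the plate.

```bash
cat > meas.py <<'E'
from h import *
o=np.array([.592,.092,0]); a=.167; R=np.array([[np.cos(a),np.sin(a),0],[-np.sin(a),np.cos(a),0],[0,0,1]])
def cole(g,rw,lo,hi):
    k=np.diff(cv2.GaussianBlur(g,(3,3),0)[rw-1:rw+2,lo:hi].mean(0)); i=np.abs(k).argmax()
    if 0<i<len(k)-1:
        A,B,C=abs(k[i-1]),abs(k[i]),abs(k[i+1]); i=i+.5*(A-C)/(A-2*B+C+1e-9)
    return lo+i+1.
def meas(im,K,T):
    g=cv2.cvtColor(im,cv2.COLOR_RGB2GRAY).astype(float)
    for n,rows,lo,hi,z in [("rear",range(208,262,6),268,298,.020),("brass start",range(215,270,6),338,358,.020),("platefar",range(150,190,5),478,498,.006),("seal far",range(220,270,6),424,440,.029),("block",range(205,270,8),442,460,.03)]:
        P=np.array([[cole(g,v,lo,hi)]+list((R@(ray(K,T,cole(g,v,lo,hi),v+.5,z)-o))*1e3) for v in rows])
        print(n,"col",np.median(P[:,0]).round(2),"spread",P[:,0].std().round(2),"jigx",np.median(P[:,1]).round(2))
if __name__=="__main__":
    d=np.load("ref.npz"); meas(d["im"],d["K"],d["T"])
    for n,p,z in [("tip",(204,44),.051),("pivot",(274,164),.024),("nose",(231,187),.024)]: print(n,((R@(ray(d["K"],d["T"],*p,z)-o))*1e3).round(1))
E
python3 meas.py
```

```text
rear col 279.83 spread 0.6 jigx -1.89
brass start col 344.81 spread 4.28 jigx 42.05
platefar col 485.97 spread 1.24 jigx 138.18
seal far col 431.71 spread 3.41 jigx 98.49
block col 452.82 spread 5.21 jigx 111.21
tip [-34.4 117.7  51. ]
pivot [-3.8 54.9 24. ]
nose [-31.8  40.3  24. ]
```

play_rows(commands=[[-1.6,2.14,0,0,0,0.123,4.5],[-1.6,2.14,0,0,0,0.123,4.5],[-1.6,2.14,0,0,0,0.123,4.5],[-1.6,2.14,0,0,0,0.123,4.5],[-1.66,2.14,0,0,0,0.123,4.5],[0,0,-2,0,0,0,4.5],[0,0,-2.5,0,0,0,4.5],[0,0,-2,0,0,0,4.5],[0,0,-0.8,0,0,0,4.5],[0,0,0,0,0,0,2.5],[0,0,0,0,0,0,0.5],[0,0,0,0,0,0,0.5],[0,0,0,0,0,0,0.5],[0,0,0,0,0,0,0.5],[0,0,0,0,0,0,0.5]], grip_force=10)

```text
time: 17.35
ee_pos: [0.5392, 0.203, 0.0273]
eef_rot: [0.924, 0.382, -0.0, 0.0]
ft_force: [-4.8, -3.6, 6.2]
width: 0.0136
```

```bash
python3 st.py
```

```text
17.35 jig mm [-33.66 118.19  27.27] F jig [-5.3  -2.73  6.16] w 0.013561192425136624 yaw 0.7845502106119708
```

```bash
cat > arc.py <<'E'
import numpy as np,sys
s=1 if sys.argv[1]=="L" else -1
qs=np.linspace(float(sys.argv[2]),float(sys.argv[3]),int(sys.argv[4])+1); a=1.2-qs
c,n=np.cos(.167),np.sin(.167)
X=-70*np.cos(a); Y=s*(57+70*np.sin(a)); W=np.c_[590+X*c-Y*n, 91.7+X*n+Y*c]/10
print("start",W[0].round(2),"end",W[-1].round(2)); print(np.diff(W,axis=0).round(2).tolist(), "turn/row",s*(qs[1]-qs[0]))
E
python3 arc.py L .11 1.03 10; python3 arc.py R 0.0 1.03 11
```

```text
start [53.83 20.37] end [51.05 14.81]
[[-0.49, -0.41], [-0.46, -0.46], [-0.41, -0.5], [-0.36, -0.53], [-0.31, -0.56], [-0.26, -0.59], [-0.21, -0.61], [-0.15, -0.63], [-0.09, -0.64], [-0.03, -0.64]] turn/row 0.09200000000000001
start [58.53 -3.31] end [53.34  1.23]
[[-0.63, 0.16], [-0.62, 0.22], [-0.59, 0.28], [-0.56, 0.33], [-0.53, 0.38], [-0.49, 0.43], [-0.45, 0.48], [-0.4, 0.52], [-0.35, 0.55], [-0.3, 0.58], [-0.25, 0.61]] turn/row -0.09363636363636364
```

play_rows(commands=[[-0.49,-0.41,0.1,0,0,0.092,0.5],[-0.46,-0.46,0.1,0,0,0.092,0.5],[-0.41,-0.5,0,0,0,0.092,0.5]])

```text
time: 17.73
ee_pos: [0.5255, 0.1904, 0.0281]
eef_rot: [0.862, 0.507, 0.0, -0.001]
ft_force: [4.5, 3.5, -12.9]
width: 0.0137
```

```bash
python3 st.py
```

```text
17.725 jig mm [-49.22 108.09  28.11] F jig [  5.     2.69 -12.93] w 0.013664025512771674 yaw 1.0644332000270038
```

play_rows(commands=[[-0.36,-0.53,-0.12,0,0,0.092,0.5],[-0.31,-0.56,0,0,0,0.092,0.5],[-0.26,-0.59,0,0,0,0.092,0.5],[0,0,0,0,0,0,0.5]])

```text
time: 18.23
ee_pos: [0.5155, 0.1743, 0.0277]
eef_rot: [0.784, 0.621, 0.0, -0.001]
ft_force: [-4.5, 3.1, -0.7]
width: 0.0138
```

```bash
python3 st.py
```

```text
18.225 jig mm [-61.75  93.86  27.75] F jig [-3.9   3.81 -0.69] w 0.013823712586142067 yaw 1.3392983281015867
```

play_rows(commands=[[-0.19,-0.61,0,0,0,0.092,0.5],[-0.13,-0.63,0,0,0,0.092,0.5],[0,0,0,0,0,0,0.5]])

```text
time: 18.6
ee_pos: [0.5115, 0.1623, 0.0277]
eef_rot: [0.723, 0.69, -0.0, -0.002]
ft_force: [-6.8, 4.0, 0.8]
width: 0.0135
```

```bash
python3 st.py
```

```text
18.6 jig mm [-67.67  82.72  27.66] F jig [-6.03  5.06  0.83] w 0.013546137190001882 yaw 1.5239017821784429
```

play_rows(commands=[[-0.08,-0.64,0,0,0,0.092,0.5],[-0.02,-0.4,0,0,0,0.06,0.5],[0,0,0,0,0,0,0.5]])

```text
time: 18.98
ee_pos: [0.5099, 0.1523, 0.0276]
eef_rot: [0.669, 0.743, -0.001, -0.002]
ft_force: [-10.1, 5.2, 4.0]
width: 0.0137
```

```bash
python3 st.py
```

```text
18.975 jig mm [-70.96  73.1   27.62] F jig [-9.14  6.82  3.98] w 0.013736742992903717 yaw 1.6758832136953712
```

play_rows(commands=[[-0.07,-0.31,0,0,0,0.045,0.5],[-0.03,-0.3,0,0,0,0.045,0.5],[0,0,0,0,0,0,0.5]])

```text
time: 19.35
ee_pos: [0.5096, 0.146, 0.0277]
eef_rot: [0.635, 0.772, -0.0, -0.002]
ft_force: [-7.2, 5.0, 2.6]
width: 0.0136
```

```bash
python3 st.py
```

```text
19.35 jig mm [-72.31  66.98  27.68] F jig [-6.27  6.16  2.59] w 0.013602897859635137 yaw 1.7653704127714003
```

play_rows(commands=[[0,0,0,0,0,0,2.5],[0,0,0,0,0,0,3.5],[0,0,0,0,0,0,4.5],[0,0,2,0,0,0,4.5],[0,0,2.5,0,0,0,4.5],[0,0,2.7,0,0,0,4.5]])

```text
time: 20.1
ee_pos: [0.5115, 0.1445, 0.1018]
eef_rot: [0.636, 0.772, 0.0, 0.0]
ft_force: [-0.6, 0.4, 0.7]
width: 0.045
```

play_rows(commands=[[0.57,-1.38,0,0,0,-0.169,4.5],[0.57,-1.38,0,0,0,-0.169,4.5],[0.57,-1.38,0,0,0,-0.169,4.5],[0.57,-1.38,0,0,0,-0.169,4.5],[0.57,-1.38,0,0,0,-0.169,4.5],[0.57,-1.38,0,0,0,-0.169,4.5],[0.57,-1.38,0,0,0,-0.169,4.5],[0.57,-1.38,0,0,0,-0.169,4.5],[0.57,-1.38,0,0,0,-0.169,4.5],[0.57,-1.38,0,0,0,-0.169,4.5],[0.57,-1.38,0,0,0,-0.169,4.5],[0.57,-1.38,0,0,0,-0.169,4.5],[0.57,-1.38,0,0,0,-0.169,4.5],[0,0,0,0,0,0,4.5]])

```text
time: 21.85
ee_pos: [0.586, -0.036, 0.1011]
eef_rot: [0.976, -0.216, 0.001, -0.0]
ft_force: [0.9, 0.5, -0.3]
width: 0.0447
```

```bash
python3 st.py; python3 - <<'E'
from h import *
im,K,T=cam("wrist"); save("w4.png",im); np.savez("w4.npz",im=im,K=K,T=T)
hsv=cv2.cvtColor(im,cv2.COLOR_RGB2HSV)
red=(((hsv[...,0]<5)|(hsv[...,0]>174))&(hsv[...,1]>190)&(hsv[...,2]>60)).astype(np.uint8)
n,l,st,c=cv2.connectedComponentsWithStats(red)
for i in range(1,n):
    if st[i,4]>30: print(st[i],c[i],ray(K,T,*c[i],.035))
print(proj(K,T,[.584,-.033,.032]))
E
```

```text
21.85 jig mm [ -27.18 -125.19  101.05] F jig [ 0.96  0.38 -0.3 ] w 0.044736272773825046 yaw -0.43449005077643166
[  26    0   67   44 1534] [56.82398957 21.02151239] [0.50835032 0.14731023 0.035     ]
[310 236  21  33 392] [319.875      253.75765306] [ 0.58298161 -0.03598393  0.035     ]
[319.3963798  247.78641802]
```

play_rows(commands=[[-0.2,0.2,-1.5,0,0,0,4.5],[0,0,-2.5,0,0,0,4.5],[0,0,-2,0,0,0,4.5],[0,0,-1.3,0,0,0,4.5],[0,0,0,0,0,0,2.5],[0,0,0,0,0,0,0.5],[0,0,0,0,0,0,0.5],[0,0,0,0,0,0,0.5],[0,0,0,0,0,0,0.5],[0,0,0,0,0,0,0.5]])

```text
time: 23.15
ee_pos: [0.5841, -0.0334, 0.0273]
eef_rot: [0.977, -0.215, 0.001, 0.0]
ft_force: [1.9, -1.6, 1.9]
width: 0.0137
```

```bash
python3 st.py; sed -i 's/590+X/589+X/;s/91.7+X/91.5+X/' arc.py; python3 arc.py R 0.03 1.0 11
```

```text
23.15 jig mm [ -28.68 -122.35   27.32] F jig [ 1.59 -1.87  1.9 ] w 0.013749705418083517 yaw -0.43425823177399486
start [58.23 -3.28] end [53.31  1.02]
[[-0.59, 0.17], [-0.58, 0.22], [-0.55, 0.27], [-0.53, 0.32], [-0.5, 0.36], [-0.46, 0.41], [-0.43, 0.45], [-0.39, 0.48], [-0.34, 0.51], [-0.3, 0.54], [-0.25, 0.57]] turn/row -0.08818181818181818
```

play_rows(commands=[[-0.19,0.05,0,0,0,-0.03,0.5],[-0.59,0.17,0,0,0,-0.08,0.5],[-0.58,0.22,0,0,0,-0.08,0.5],[-0.55,0.27,0,0,0,-0.08,0.5],[-0.53,0.32,0,0,0,-0.08,0.5],[-0.5,0.36,0,0,0,-0.08,0.5],[0,0,0,0,0,0,0.5]])

```text
time: 24.02
ee_pos: [0.5547, -0.0191, 0.0273]
eef_rot: [0.908, -0.419, 0.001, -0.0]
ft_force: [3.4, -0.6, 2.0]
width: 0.0137
```

```bash
python3 st.py
```

```text
24.025 jig mm [ -55.28 -103.31   27.26] F jig [ 3.28 -1.17  2.  ] w 0.013653233820988703 yaw -0.8655342889596281
```

play_rows(commands=[[-0.46,0.41,0,0,0,-0.088,0.5],[-0.43,0.45,0,0,0,-0.088,0.5],[-0.39,0.48,0,0,0,-0.088,0.5],[-0.34,0.51,0,0,0,-0.088,0.5],[0,0,0,0,0,0,0.5]])

```text
time: 24.65
ee_pos: [0.539, -0.0003, 0.0273]
eef_rot: [0.821, -0.572, 0.001, -0.001]
ft_force: [5.3, 0.8, -1.1]
width: 0.0133
```

```bash
python3 st.py
```

```text
24.65 jig mm [-67.61 -82.16  27.33] F jig [ 5.32 -0.07 -1.11] w 0.01329120106351258 yaw -1.2168730459239612
```

play_rows(commands=[[-0.22,0.46,0,0,0,-0.07,0.5],[-0.18,0.48,0,0,0,-0.07,0.5],[-0.14,0.49,0,0,0,-0.07,0.5],[0,0,0,0,0,0,0.5]])

```text
time: 25.15
ee_pos: [0.5332, 0.0132, 0.0272]
eef_rot: [0.756, -0.655, 0.001, -0.0]
ft_force: [4.0, -2.7, 2.6]
width: 0.0136
```

```bash
python3 st.py
```

```text
25.15 jig mm [-71.11 -67.91  27.23] F jig [ 3.51 -3.35  2.64] w 0.013615235506733063 yaw -1.4271559119504884
```

play_rows(commands=[[-0.06,0.25,0,0,0,-0.03,0.5],[-0.05,0.24,0,0,0,-0.03,0.5],[0,0,0,0,0,0,0.5]])

```text
time: 25.52
ee_pos: [0.5321, 0.017, 0.0272]
eef_rot: [0.736, -0.677, 0.001, 0.0]
ft_force: [3.1, -6.0, 3.6]
width: 0.0136
```

```bash
python3 st.py
```

```text
25.525 jig mm [-71.53 -64.03  27.22] F jig [ 2.09 -6.48  3.62] w 0.013646440609235965 yaw -1.4874090419557078
```

play_rows(commands=[[0,0,0,0,0,0,2.5],[0,0,0,0,0,0,3.5],[0,0,0,0,0,0,4.5],[0,0,2,0,0,0,4.5],[0,0,2.5,0,0,0,4.5],[0,0,2.7,0,0,0,4.5],[0.87,0.8,0,0,0,0.166,4.5],[0.87,0.8,0,0,0,0.166,4.5],[0.87,0.8,0,0,0,0.166,4.5],[0.87,0.8,0,0,0,0.166,4.5],[0.87,0.8,0,0,0,0.166,4.5],[0.87,0.8,0,0,0,0.166,4.5],[0.87,0.8,0,0,0,0.166,4.5],[0.87,0.8,0,0,0,0.166,4.5],[0.87,0.8,0,0,0,0.166,4.5],[0.87,0.8,0,0,0,0.166,4.5],[0,0,0,0,0,0,4.5],[0,0,0,0,0,0,4.5]])

```text
time: 27.78
ee_pos: [0.6179, 0.0981, 0.0985]
eef_rot: [0.996, 0.085, -0.0, 0.0]
ft_force: [1.3, 0.3, -1.2]
width: 0.0449
```

```bash
cat > look.py <<'E'
import sys
from meas import *
exec(open("st.py").read())
im,K,T=cam("wrist"); np.savez(sys.argv[1]+".npz",im=im,K=K,T=T)
d=np.load("ref.npz")
# subpixel shift relative to ref: board patch (brass teeth), seal, and fixed jig patch
def sh(name,y0,y1,x0,x1,z):
    A=cv2.cvtColor(d["im"],cv2.COLOR_RGB2GRAY).astype(np.float32)[y0:y1,x0:x1]
    B=cv2.cvtColor(im,cv2.COLOR_RGB2GRAY).astype(np.float32)[y0-14:y1+14,x0-14:x1+14]
    m=cv2.matchTemplate(B,A,cv2.TM_CCOEFF_NORMED); _,v,_,p=cv2.minMaxLoc(m); dx,dy=p
    def sub(a,b,c): return .5*(a-c)/(a-2*b+c)
    if 0<dx<28 and 0<dy<28: dx+=sub(m[p[1],p[0]-1],v,m[p[1],p[0]+1]); dy+=sub(m[p[1]-1,p[0]],v,m[p[1]+1,p[0]])
    u,w=(x0+x1)/2,(y0+y1)/2
    P0=R@ray(d["K"],d["T"],u,w,z); P1=R@ray(K,T,u+dx-14,w+dy-14,z)
    print(name,"corr",round(float(v),3),"px",round(dx-14,2),round(dy-14,2),"shift mm",((P1-P0)[:2]*1e3).round(2))
sh("board teeth",212,268,350,404,.020); sh("bar top",220,290,310,340,.050)
sh("plate far corner screw",135,165,455,500,.006); sh("block pins",200,272,470,502,.02); sh("guide end",180,210,395,430,.027)
hsv=cv2.cvtColor(im,cv2.COLOR_RGB2HSV)
E
python3 look.py m1; python3 - <<'E'
from h import *
d=np.load("m1.npz"); im=d["im"]; save("w5.png",cv2.convertScaleAbs(cv2.resize(im[100:310,160:520],None,fx=2.2,fy=2.2,interpolation=2),alpha=1.3))
E
```

```text
27.775 jig mm [26.52  1.75 98.49] F jig [ 1.35  0.13 -1.2 ] w 0.04485191350959837 yaw 0.17020696336619157
board teeth corr 0.979 px 4.04 2.81 shift mm [1.3  0.05]
bar top corr 0.952 px 4.75 3.04 shift mm [1.43 0.15]
plate far corner screw corr 0.996 px 2.17 2.93 shift mm [-0.01 -0.05]
block pins corr 0.993 px 2.25 2.87 shift mm [0.05 0.02]
guide end corr 0.992 px 2.26 2.93 shift mm [-0.02  0.07]
```

View pics/w5.png

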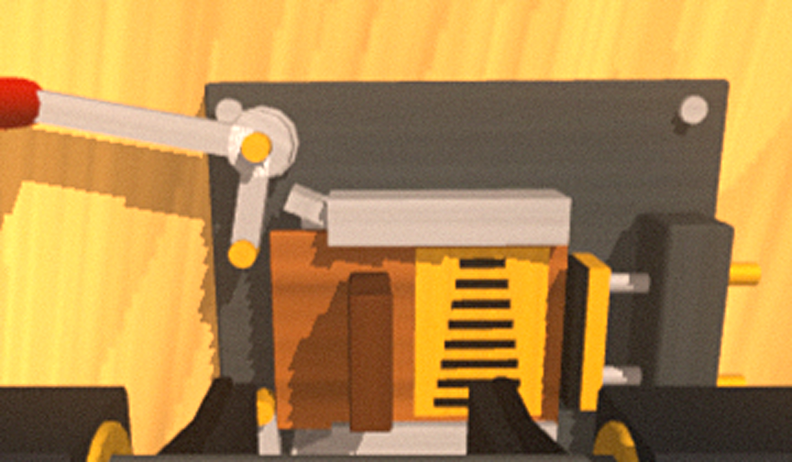

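The fixed jig features moved 0.0 mm while the board moved +1.35 mm in, so the seal is at about 5.4 N. The right nose at (265,405) bears on the rear edge. The left nose at (242,253) is still about 5 mm short of it, so next I'll swing the left lever further.

play_rows(commands=[[-1.2,0.54,0,0,0,0.176,4.5],[-1.2,0.54,0,0,0,0.176,4.5],[-1.2,0.54,0,0,0,0.176,4.5],[-1.2,0.54,0,0,0,0.176,4.5],[-1.2,0.54,0,0,0,0.176,4.5],[-1.2,0.54,0,0,0,0.176,4.5],[-1.2,0.54,0,0,0,0.176,4.5],[-1.2,0.54,0,0,0,0.176,4.5],[-1.2,0.54,0,0,0,0.176,4.5],[0,0,-2.5,0,0,0,4.5],[0,0,-2.5,0,0,0,4.5],[0,0,-2.1,0,0,0,4.5],[0,0,0,0,0,0,3],[0,0,0,0,0,0,0.5],[0,0,0,0,0,0,0.5],[0,0,0,0,0,0,0.5],[0,0,0,0,0,0,0.5]])

```text
time: 29.95
ee_pos: [0.5109, 0.1469, 0.0283]
eef_rot: [0.638, 0.77, 0.0, 0.0]
ft_force: [1.0, -1.5, 3.5]
width: 0.0135
```

```bash
python3 st.py
```

```text
29.95 jig mm [-70.89  67.59  28.32] F jig [ 0.76 -1.65  3.47] w 0.013480001823613382 yaw 1.7576675407390898
```

play_rows(commands=[[0,-0.27,0,0,0,0.03,0.5],[0.02,-0.27,0,0,0,0.03,0.5],[0.04,-0.26,0,0,0,0.03,0.5],[0,0,0,0,0,0,0.5]])

```text
time: 30.45
ee_pos: [0.5111, 0.1403, 0.0283]
eef_rot: [0.602, 0.799, 0.001, -0.0]
ft_force: [0.0, 5.0, 5.1]
width: 0.0135
```

```bash
python3 st.py
```

```text
30.45 jig mm [-71.77  61.11  28.29] F jig [0.84 4.93 5.13] w 0.013537687623035763 yaw 1.8503799108369277
```

play_rows(commands=[[0.03,-0.15,0,0,0,0.02,0.5],[0.03,-0.15,0,0,0,0.02,0.5],[0,0,0,0,0,0,0.5]])

```text
time: 30.82
ee_pos: [0.5113, 0.1379, 0.0283]
eef_rot: [0.585, 0.811, 0.001, -0.001]
ft_force: [-2.3, 5.1, 4.8]
width: 0.0134
```

```bash
python3 st.py
```

```text
30.825 jig mm [-71.94  58.7   28.29] F jig [-1.38  5.38  4.85] w 0.013414127353433395 yaw 1.8908901433263907
```

play_rows(commands=[[0.04,-0.15,0,0,0,0.02,0.5],[0.03,-0.1,0,0,0,0.02,0.5],[0,0,0,0,0,0,0.5]])

```text
time: 31.2
ee_pos: [0.5116, 0.136, 0.0282]
eef_rot: [0.569, 0.822, 0.001, -0.001]
ft_force: [-3.0, 6.8, 6.1]
width: 0.0135
```

```bash
python3 st.py
```

```text
31.2 jig mm [-72.    56.81  28.23] F jig [-1.86  7.17  6.12] w 0.013508892095972056 yaw 1.931359170164522
```

play_rows(commands=[[0.03,-0.12,0,0,0,0.02,0.5],[0,0,0,0,0,0,0.5],[0,0,0,0,0,0,0.5]])

```text
time: 31.58
ee_pos: [0.5117, 0.135, 0.0282]
eef_rot: [0.561, 0.828, 0.001, -0.001]
ft_force: [-3.7, 8.1, 6.0]
width: 0.0137
```

```bash
python3 st.py
```

```text
31.575 jig mm [-72.    55.77  28.22] F jig [-2.29  8.61  6.01] w 0.013692563676279185 yaw 1.9512899212769172
```

Force is rising from 5 to 8.6 N, so the left lever is bearing. Next I'll release and measure.

play_rows(commands=[[0,0,0,0,0,0,2.5],[0,0,0,0,0,0,3.5],[0,0,0,0,0,0,4.5],[0,0,2,0,0,0,4.5],[0,0,2.5,0,0,0,4.5],[0,0,2.6,0,0,0,4.5],[1.08,-0.38,0,0,0,-0.178,4.5],[1.08,-0.38,0,0,0,-0.178,4.5],[1.08,-0.38,0,0,0,-0.178,4.5],[1.08,-0.38,0,0,0,-0.178,4.5],[1.08,-0.38,0,0,0,-0.178,4.5],[1.08,-0.38,0,0,0,-0.178,4.5],[1.08,-0.38,0,0,0,-0.178,4.5],[1.08,-0.38,0,0,0,-0.178,4.5],[1.08,-0.38,0,0,0,-0.178,4.5],[1.08,-0.38,0,0,0,-0.178,4.5],[0,0,0,0,0,0,4.5],[0,0,0,0,0,0,4.5]])

```text
time: 33.83
ee_pos: [0.6202, 0.0948, 0.0995]
eef_rot: [0.996, 0.086, 0.0, -0.0]
ft_force: [-0.0, 0.3, -0.7]
width: 0.045
```

```bash
python3 look.py m2; python3 - <<'E'
from h import *
d=np.load("m2.npz"); im=d["im"]; save("w6.png",cv2.convertScaleAbs(cv2.resize(im[100:310,160:520],None,fx=2.2,fy=2.2,interpolation=2),alpha=1.3))
E
```

```text
33.825 jig mm [28.3  -1.88 99.45] F jig [ 0.05  0.34 -0.74] w 0.04499974219967871 yaw 0.17245087864507194
board teeth corr 0.969 px 3.28 -2.75 shift mm [2.59 0.12]
bar top corr 0.963 px 3.87 -2.91 shift mm [ 2.68 -0.07]
plate far corner screw corr 0.988 px -0.36 -2.64 shift mm [0.01 0.13]
block pins corr 0.99 px -0.65 -2.16 shift mm [-0.04 -0.16]
guide end corr 0.984 px -0.28 -2.69 shift mm [ 0.11 -0.02]
```

View pics/w6.png

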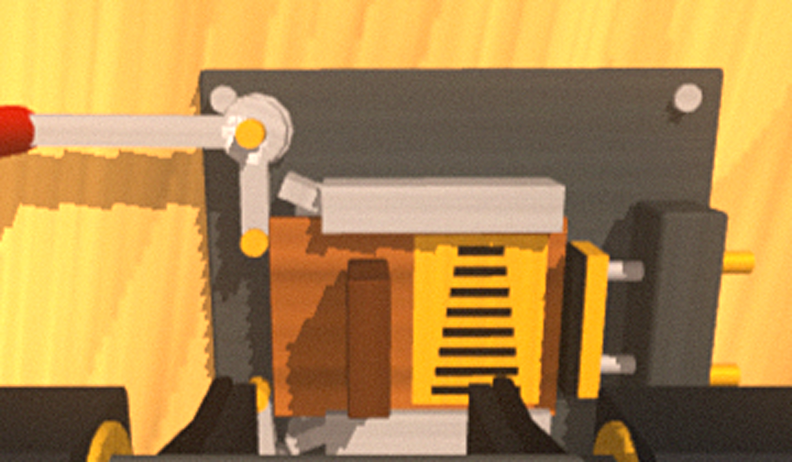

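The board has moved 2.63 mm in (about 10.5 N), and the left nose at (254,242) bears on the rear edge. The right nose should now trail by about 1.3 mm. I'll check the seal's own shift, then bring the right nose snug.

```bash
cat >> look.py <<'E'
sh("seal",218,270,408,436,.029)
E
sed 's/im,K,T=cam("wrist"); np.savez.*/q=np.load(sys.argv[1]+".npz"); im,K,T=q["im"],q["K"],q["T"]/' look.py > re.py
for m in m1 m2; do python3 re.py $m | grep seal; done
```

```text
Traceback (most recent call last):
  File "re.py", line 2, in <module>
    from meas import *
  File "meas.py", line 1, in <module>
    from h import *
  File "h.py", line 1, in <module>
    import numpy as np, cv2
  File "re.py", line 3, in <module>
    exec(open("st.py").read())
NameError: name 'r' is not defined
Traceback (most recent call last):
  File "re.py", line 2, in <module>
    from meas import *
  File "meas.py", line 1, in <module>
    from h import *
  File "h.py", line 1, in <module>
    import numpy as np, cv2
  File "re.py", line 3, in <module>
    exec(open("st.py").read())
NameError: name 'r' is not defined
```

play_rows(commands=[[-0.88,-0.78,0,0,0,-0.166,4.5],[-0.88,-0.78,0,0,0,-0.166,4.5],[-0.88,-0.78,0,0,0,-0.166,4.5],[-0.88,-0.78,0,0,0,-0.166,4.5],[-0.88,-0.78,0,0,0,-0.166,4.5],[-0.88,-0.78,0,0,0,-0.166,4.5],[-0.88,-0.78,0,0,0,-0.166,4.5],[-0.88,-0.78,0,0,0,-0.166,4.5],[-0.88,-0.78,0,0,0,-0.166,4.5],[-0.88,-0.78,0,0,0,-0.166,4.5],[0,0,-2.5,0,0,0,4.5],[0,0,-2.5,0,0,0,4.5],[0,0,-2.2,0,0,0,4.5],[0,0,0,0,0,0,3],[0,0,0,0,0,0,0.5],[0,0,0,0,0,0,0.5],[0,0,0,0,0,0,0.5],[0,0,0,0,0,0,0.5]])

```text
time: 36.12
ee_pos: [0.533, 0.0166, 0.0274]
eef_rot: [0.735, -0.679, 0.0, -0.0]
ft_force: [-1.9, 1.2, 4.7]
width: 0.0137
```

```bash
python3 st.py
```

```text
Traceback (most recent call last):
  File "st.py", line 1, in <module>
    from h import *
  File "h.py", line 1, in <module>
    import numpy as np, cv2
  File "re.py", line 2, in <module>
    from meas import *
  File "meas.py", line 2, in <module>
    o=np.array([.592,.092,0]); a=.167; R=np.array([[np.cos(a),np.sin(a),0],[-np.sin(a),np.cos(a),0],[0,0,1]])
NameError: name 'np' is not defined
```

My file name `re.py` hid the standard module, so I'll rename it.

```bash
mv re.py relook.py; rm -rf __pycache__; for m in m1 m2; do python3 relook.py $m | grep seal; done; python3 st.py
```

```text
seal corr 0.991 px 4.21 3.13 shift mm [ 1.31 -0.09]
seal corr 0.986 px 3.27 -2.05 shift mm [ 2.53 -0.37]
36.125 jig mm [-70.71 -64.53  27.45] F jig [-1.7   1.49  4.74] w 0.01366932197383753 yaw -1.491692851651063
```

play_rows(commands=[[-0.03,0.1,0,0,0,0,0.5],[-0.02,0.1,0,0,0,0,0.5],[0,0,0,0,0,0,0.5]])

```text
time: 36.5
ee_pos: [0.5329, 0.0169, 0.0274]
eef_rot: [0.734, -0.679, 0.001, 0.0]
ft_force: [1.2, -5.0, 5.4]
width: 0.014
```

```bash
python3 st.py
```

```text
36.5 jig mm [-70.73 -64.27  27.43] F jig [ 0.36 -5.17  5.42] w 0.013998044820144672 yaw -1.4931413744523054
```

play_rows(commands=[[-0.02,0.1,0,0,0,-0.01,0.5],[-0.02,0.1,0,0,0,-0.01,0.5],[0,0,0,0,0,0,0.5]])

```text
time: 36.88
ee_pos: [0.5325, 0.0186, 0.0274]
eef_rot: [0.727, -0.687, 0.001, 0.0]
ft_force: [0.5, -5.9, 5.8]
width: 0.0134
```

```bash
python3 st.py
```

```text
36.875 jig mm [-70.89 -62.49  27.42] F jig [-0.53 -5.91  5.77] w 0.013366802996759674 yaw -1.5135934808037708
```

Tip moved 1.8 mm and force is still 5.9 N. One more millimetre, then I'll release and measure.

play_rows(commands=[[-0.02,0.1,0,0,0,-0.01,0.5],[0,0,0,0,0,0,0.5]])

```text
time: 37.12
ee_pos: [0.5323, 0.0195, 0.0274]
eef_rot: [0.724, -0.69, 0.001, 0.0]
ft_force: [0.8, -5.7, 4.7]
width: 0.0137
```

play_rows(commands=[[0,0,0,0,0,0,2.5],[0,0,0,0,0,0,3.5],[0,0,0,0,0,0,4.5],[0,0,2,0,0,0,4.5],[0,0,2.5,0,0,0,4.5],[0,0,2.7,0,0,0,4.5],[0.88,0.77,0,0,0,0.169,4.5],[0.88,0.77,0,0,0,0.169,4.5],[0.88,0.77,0,0,0,0.169,4.5],[0.88,0.77,0,0,0,0.169,4.5],[0.88,0.77,0,0,0,0.169,4.5],[0.88,0.77,0,0,0,0.169,4.5],[0.88,0.77,0,0,0,0.169,4.5],[0.88,0.77,0,0,0,0.169,4.5],[0.88,0.77,0,0,0,0.169,4.5],[0.88,0.77,0,0,0,0.169,4.5],[0,0,0,0,0,0,4.5],[0,0,0,0,0,0,4.5]])

```text
time: 39.38
ee_pos: [0.619, 0.0981, 0.0985]
eef_rot: [0.997, 0.082, -0.0, 0.0]
ft_force: [-1.2, 0.4, -0.2]
width: 0.0449
```

```bash
python3 look.py m3; python3 - <<'E'
from h import *
d=np.load("m3.npz"); im=d["im"]; save("w7.png",cv2.convertScaleAbs(cv2.resize(im[100:310,160:520],None,fx=2.2,fy=2.2,interpolation=2),alpha=1.3))
E
```

```text
39.375 jig mm [27.68  1.48 98.52] F jig [-1.12  0.6  -0.18] w 0.04490965718779213 yaw 0.16417506027008372
board teeth corr 0.982 px 4.26 2.03 shift mm [2.59 0.08]
bar top corr 0.957 px 4.93 2.35 shift mm [2.68 0.27]
plate far corner screw corr 0.994 px 0.02 1.52 shift mm [-0.02 -0.04]
block pins corr 0.991 px 0.68 1.19 shift mm [0.05 0.23]
guide end corr 0.986 px 0.33 2.04 shift mm [0.07 0.  ]
seal corr 0.98 px 4.39 2.25 shift mm [ 2.55 -0.19]
```

View pics/w7.png

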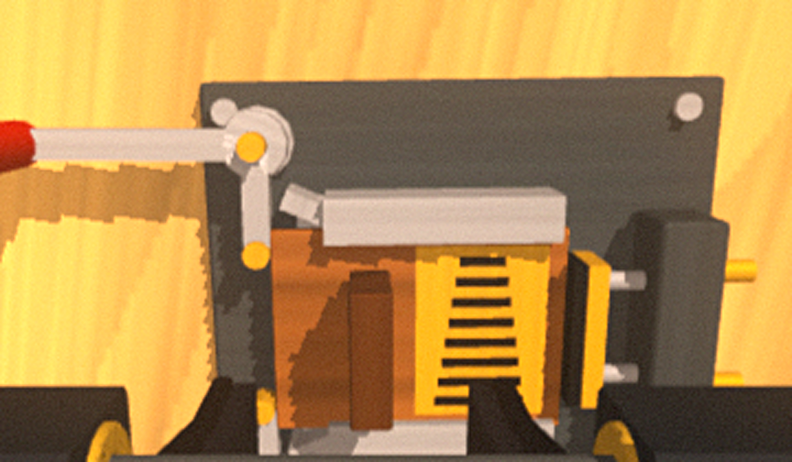

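The board is unchanged at 2.6 mm, and both noses, at (256,255) and (266,405), sit at the rear edge. The gripper is open and clear above, so I'll hand it in.

```bash
python3 -c "
from bench import r
print(r.close_job())"
```

```text
the job is handed in; nothing more can be done
None
```

The job is handed in, at about 39 s of the 70 s allowed. The smaller carrier was slid brass end first into both guides with both levers still open, until it met the seal by feel. I then swung the levers in by their red posts, left, right, then left and right again.

**Last checks, all from before the hand-in:**
- **Seal:** the wrist pictures put the board 2.6 mm and the seal 2.55 mm past the light-contact reference, which is about 10.4 N. Fixed jig features used as a check moved 0.1 mm or less along the slide.
- **Noses:** both sit at the carrier's rear edge. The left one showed a clear rise in force. The right one was brought up until it should just touch, but showed no clear extra force, so it may be up to about half a millimetre short of bearing.
- **Gripper:** open and clear, about 48 mm above the grip bar.
- **Other things:** I did not measure the cover plates, pitch pipe or fork afterwards. The arm never worked near them.

**Disagreement:** my first estimate of the jig position from the top camera was about 3 mm too far along x. The lever arcs showed this, so for the final seal setting I relied on the picture-to-picture shift instead of the computed lever angles.

I opened 11 pictures, within the limit of 12. The closing call gave no verdict.

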